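# Crimp a vial: reach through the guard window and press the lever

## Task

Crimp the vial that waits in the bench press: with the fingertips push the loose carriage by its blue end plate along its track until it is home against the end stop, then reach down through the window of the yellow guard and press the red lever pad fully down, hold it down for about a second, and let it spring back up. Touch no part of the guard at any time, never press the lever before the carriage is home, and grip or lift nothing; the cap box, the red-capped vial and the amber bottle stay where they stand.

Things in the scene. Friction and masses are not known exactly. Their poses are not given: they have to be found in the camera images.
- press: Grey bench crimping press, fixed. Origin on the surface under the crimping head; +x to the back (lever pivot), +y the way the carriage is pushed home. Track bed 8 mm above the surface, from the end stop 22 mm on the +y side of the origin to 260 mm on the -y side, 72 mm wide over its two aluminium rails (tops 20 mm above the surface), which guide the carriage with 1.7 mm play each side.
- carriage: White loose carriage, 51 mm wide, 177 mm long, 10 mm thick, about 0.25 kg, sliding in the track, with a small blue-capped vial fixed in it. Origin on its underside under the vial, 8 mm above the surface; axes as the press's. Far (+y) edge 22 mm from the origin, vial top 44 mm above it. Home, against the stop, when its origin is over the press's; it starts 30 to 65 mm short of that (-y).
- push_face (a point): Middle of the outer face of the carriage's blue end plate, 155 mm on the -y side of the carriage's origin, 33 mm above the surface. Plate 51 mm wide, 10 mm thick, from 8 to 50 mm above the surface; push this face along the press's +y. With the carriage home it is still about 75 mm outside the guard's side. Tall instruments stand to the right of and behind this end: come in from the robot's side.
- guard: Fixed guard, not to be touched: yellow frame with clear sheets over the press, 150 mm wide (y), from 136 mm before to 107 mm behind its origin (x), top 137 mm above the surface. Axes within 0.02 rad of the press's, origin up to 8 mm off the press's in each direction. Its side sheets end 63 mm above the surface, so that the carriage passes beneath.
- window (a point): Centre of the window in the guard's top, at the height of the top face (137 mm above the surface). The opening is 72 mm along the guard's x and 92 mm along its y; the yellow frame round it is 5 mm thick.
- lever_pad (a point): Top centre of the round red pad, 36 mm across, at the free end of the lever, below the window; it moves with the lever. At rest it is 12 mm below the guard's top face, fully pressed it is about 41 mm below. It may be up to 12 mm off the window's centre. Press it straight down.
- lever (a joint): Lever angle, rad: 0 at rest (up), 0.20 fully down on its stop, where the pad has gone down 29 mm. Pivot 85 mm above the surface, 70 mm behind the press's origin; pad 141 mm in front of the pivot. Spring return: about 4 N at the pad starts it, about 9 N holds it fully down; it rises by itself when let go. The crimping head moves with it.
- cap_box: Clear box of vial caps, 64x78x37 mm, loose, standing behind the track (+x side); origin at the centre of its underside. Leave alone.
- vial_red: Small vial with a red cap, 12 mm across, 33 mm tall, loose, standing on the robot's side of the track; origin at the centre of its underside. Leave alone.
- bottle_amber: Amber bottle with black cap, 60 mm across, 122 mm tall, loose, close beside the guard on its +y side; origin at the centre of its underside. Leave alone.

How it is judged (in metres and radians):
On the way, in this order (a step that is already met when the one before it is completed fails the run):
1. the carriage is pushed home against the end stop (y of carriage in the frame of press above -0.004 m), for 0.2 s.
2. the lever is held fully down with the fingers on it, the carriage home (y of carriage in the frame of press above -0.004 m and value of joint lever above 0.17 rad and contact force between the fingers and lever above 1 N), for 0.6 s.
At the end, for the whole second after the job is handed in: After the lever has been held down past 0.17 of its 0.20 rad by the fingers for 0.6 s with the carriage home, it is up again (below 0.03 rad), and the carriage lies at rest in the track within 4 mm of home (y of carriage in the frame of press above -0.004 m and z of carriage in the frame of press below 0.011 m and value of joint lever below 0.03 rad and linear speed of carriage below 0.02 m/s); the robot touches nothing.
It fails at once if the arm or fingers touch the guard (contact force between any of the fingers, the arm and guard above 0.5 N).
It fails at once if the lever is pressed while the carriage is not home (value of joint lever above 0.06 rad and y of carriage in the frame of press below -0.006 m).
It fails at once if the carriage is lifted or tipped in its track (z of carriage in the frame of press above 0.014 m or angle between carriage's own z axis and vertical above 0.08 rad).
It fails at once if the cap box, the red-capped vial or the amber bottle is moved by more than 20 mm, lifted or tipped ((distance of cap_box from where it was at the start of the episode above 0.02 m or angle between cap_box's own z axis and vertical above 0.35 rad) or (distance of vial_red from where it was at the start of the episode above 0.02 m or angle between vial_red's own z axis and vertical above 0.35 rad) or (distance of bottle_amber from where it was at the start of the episode above 0.02 m or angle between bottle_amber's own z axis and vertical above 0.35 rad)).
It also fails if it takes over 51 s, if anything falls off the work surface, if the arm or the gripper's body presses on something with over 40 N, if the wrist force passes 120 N, or if a joint passes its speed limit or range.

## Robot

A 6-joint arm with a two-finger parallel gripper is mounted at the origin on a cart in front of the work surface, level with it; the furniture and walls round the work are solid. World frame = base frame: x ahead of the robot, y to its left, z up, the work surface at z = 0. Lengths are in m, angles in degrees, forces in N, time in s.
With the tool pointing down it reaches from about 0.35 to 0.875 m from the base axis. Payload 4.2 kg.
Tool frame: the origin (TCP) lies on the centre line of the jaws, within the pads' length; the fingertips stand tip_reach ahead of it and the grasp point (between the pads) is the TCP (tip_reach is the distance from the TCP to the fingertips, in m); z points along the fingers, y is the line along which they close (so a half turn about z gives the same grasp; the last joint's range is limited). The gripper opens to 87 mm and grips with 3 to 60 N. Pads are 19 mm wide; open, the fingers measure 117 mm over their backs; the gripper's body (75 mm by 190 mm) begins 51 mm behind the grasp point.
Start: joints at [83.915, 22.042, 0.453, 0, -68.411, -14.817], TCP at [0.223, 0.584, 0.242] pointing down, gripper open.
Joint ranges: [-179.83, 179.83], [-69.29, 118.12], [-61.27, 80.66], [-181.25, 117.63], [-171.15, -9.14], [-177.46, 177.46]. Speed limits (degrees/s): [159.86, 159.86, 180, 180, 180, 180].

## Interface

Orientations are given as a 3x3 rotation matrix whose columns are the frame's x, y, z axes.
In Python, from station import sense, capture, finish_job, tip_reach gives the robot as it stands.
- The arm moves only by the tool arm_command, never from a script. Its argument "deltas" is a list of rows, each a list of 7 numbers: the turn, a rotation vector about the tool's x, y, z in rad, then the shift along the tool's x, y, z in cm, then the closure, from -1 (fully open) to 1 (shut), so that 0 is half open. In form: [[rx, ry, rz, dx, dy, dz, hand], ...]. A call has 1 to 8 rows; each row is the pose to reach, as a shift and turn from the pose commanded when the call began, along the tool's axes at that moment; what a row does not reach only later rows make up. A row lasts 1/12 s, in which the tool goes at most 41.7 mm and 7.16 degrees, less where a joint would pass 70% of its speed; a pose out of reach is approached as far as the arm can. A call with a gripper value outside its range is refused whole. The fingers move at their own pace and stop on an object; the grip force is fixed at half the most. Time passes only in rows, so rows that repeat a pose let the fingers close. It gives the time, the measured TCP pose, the force, the opening and the grip force at its end, in the units of the state.
- sense(): the state, without advancing time (a new reading comes with each control period).
- capture(name): name is "scene" or "top" or "wrist"; returns a dict with "pixels" (420x560x3 uint8, blue, green, red), "fovy" (degrees; the focal length in pixels is half the picture's height over the tangent of half this angle, whatever the lens; pixels are square), "cx", "cy" (the principal point, pixels), "rvec" (rotation vector, rad) and "tvec" (3), from world to camera coordinates, as OpenCV has them. Camera axes: x right, y down, z forward; pixel columns grow to the right and rows downward; lengths in m; the calibration is good to about 2 mm. A picture is of the moment at which its call begins. There is no depth.
- finish_job(): hands the job in; it is judged then, once.
The state is a dict: "time_s": time; "joints": joint angles; "joint_velocities": joint speeds; "effort": joint torques, N m; "tcp_pos": TCP position; "ee_rot": TCP orientation; "wrist_force": force on the tool from outside, world axes, zero at the start; "moment": the same for the moment, N m; "gripper_width": opening from 0.0 (shut) to 1.0 (fully open); "gripper_force": force on a finger pad.
Only numpy, scipy, OpenCV 4.12 (cv2) and the standard library are available. Lean on these libraries where they do the work, as an engineer would, in place of code of your own. Each camera call takes 0.05 s, during which the arm holds its last target. There are 200 camera calls.

## Working session

There is one attempt and no reset: what is moved stays moved. The work goes in short steps, Python scripts to look and compute and a tool call to move; the robot and the scene stay as the last step left them, time stands still between calls to the robot, and variables do not carry over. Pictures are saved under pics/ and viewed, at most 10 in all, crops included, and the job is handed in when it is done.

Besides the shell and the picture viewer there is one more tool, called after ">>>" as name(argument=value, ...) on one line, values as JSON. arm_command: Moves the arm, as the interface text tells. Its arguments: {"type":"object","properties":{"deltas":{"type":"array"}},"required":["deltas"]}

```bash
mkdir -p pics; cat > h.py <<'E'
import numpy as np,cv2
from station import sense,capture,finish_job,tip_reach
def cam(n,save=None):
    c=capture(n)
    if save: cv2.imwrite(save,c['pixels'])
    np.savez('cam_'+n+'.npz',**c)
    return c
def K(c):
    f=210/np.tan(np.radians(float(c['fovy']))/2); return np.array([[f,0,float(c['cx'])],[0,f,float(c['cy'])],[0,0,1]])
def onz(c,uv,z):
    R=cv2.Rodrigues(np.array(c['rvec'],float))[0];t=np.array(c['tvec'],float).ravel()
    o=-R.T@t; d=R.T@np.linalg.inv(K(c))@np.array([*uv,1.]); return (o+d*(z-o[2])/d[2]).round(4)
def proj(c,P):
    return cv2.projectPoints(np.array(P,float).reshape(-1,1,3),np.array(c['rvec'],float),np.array(c['tvec'],float),K(c),None)[0].reshape(-1,2).round(1)
E
python3 - <<'E'
from h import *
for n in('scene','top','wrist'):
    c=cam(n,f'pics/{n}0.png'); R=cv2.Rodrigues(np.array(c['rvec'],float))[0]; print(n,c['fovy'],-R.T@np.array(c['tvec']).ravel(), R[2])
s=sense();print(tip_reach if not callable(tip_reach) else tip_reach(),s)
E
```

```text
scene 56.30484484998452 [ 0.19629714 -0.4722965   0.56010604] [ 0.38622524  0.76560895 -0.5144638 ]
top 47.48955459867081 [0.35124487 0.16279093 0.92522747] [ 0.21451548  0.01304365 -0.97663349]
wrist 62.11484611027613 [0.29069911 0.55789745 0.38502145] [-0.25036362  0.09331329 -0.96364448]
0.019 {'time_s': 0.15, 'joints': array([ 8.39144012e+01,  2.20792207e+01,  3.98604882e-01, -2.01236975e-02,
       -6.84100795e+01, -1.48151702e+01]), 'joint_velocities': array([-0.10140535, -0.19213331,  0.29328983, -0.04139984, -0.0312685 ,
        0.01845706]), 'effort': array([ 3.24351058e-04, -3.91051805e+01,  1.87588334e+01,  4.22231868e+00,
        1.24001596e-02, -1.31093389e-04]), 'tcp_pos': array([0.22282003, 0.58349047, 0.2407327 ]), 'ee_rot': array([[ 9.34153503e-01, -3.56871112e-01, -4.92553671e-04],
       [-3.56871440e-01, -9.34152239e-01, -1.53936698e-03],
       [ 8.92354906e-05,  1.61378339e-03, -9.99998694e-01]]), 'wrist_force': array([ 0.06176025, -0.63251218, -0.02848656]), 'moment': array([ 0.00527116, -0.0197978 ,  0.05058873]), 'gripper_force': 0.0, 'gripper_width': 0.9995821256371575}
```

View pics/scene0.png

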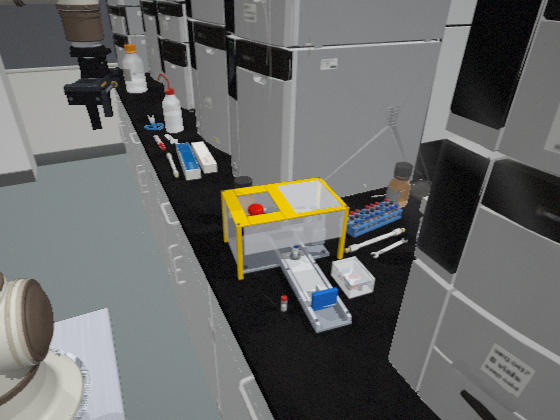

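View pics/top0.png

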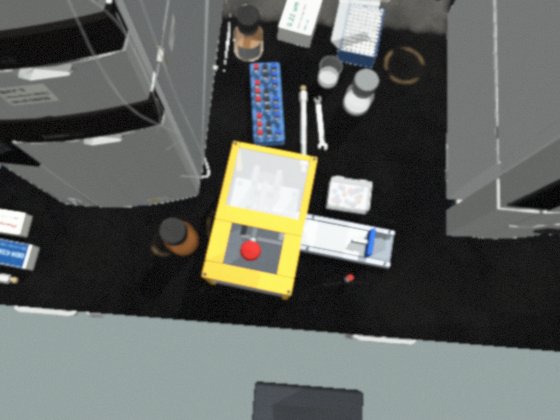

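The scene view shows the guard and the track, with the blue plate near (325,298). In the top view the red pad is at about (250,250), the window around it, the plate at about (371,242) and the red vial at (349,278). I'll enlarge the top view next.

```bash
python3 - <<'E'
import cv2
i=cv2.imread('pics/top0.png')[135:305,195:405]; cv2.imwrite('pics/topc.png',cv2.resize(i,None,fx=3.5,fy=3.5,interpolation=cv2.INTER_CUBIC))
i=cv2.imread('pics/scene0.png')[165:335,205:385]; cv2.imwrite('pics/scc.png',cv2.resize(i,None,fx=3.5,fy=3.5,interpolation=cv2.INTER_CUBIC))
E
```

```text
(no output)
```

View pics/topc.png

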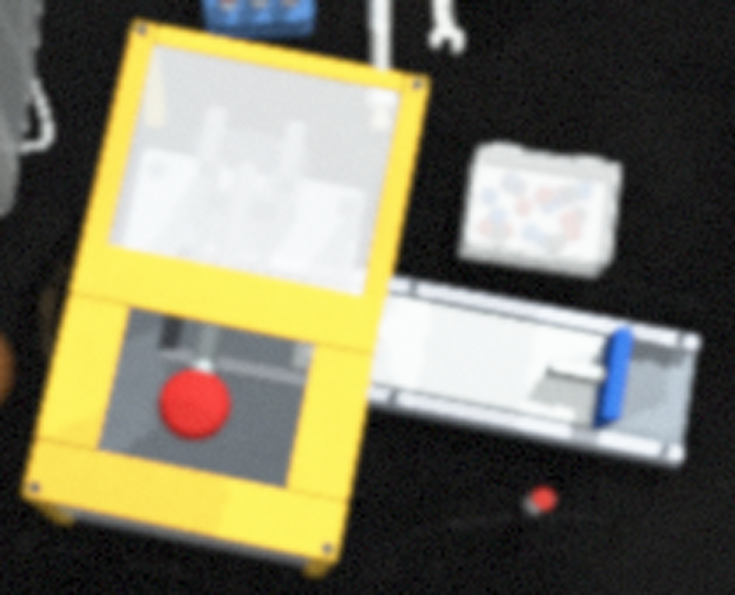

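View pics/scc.png

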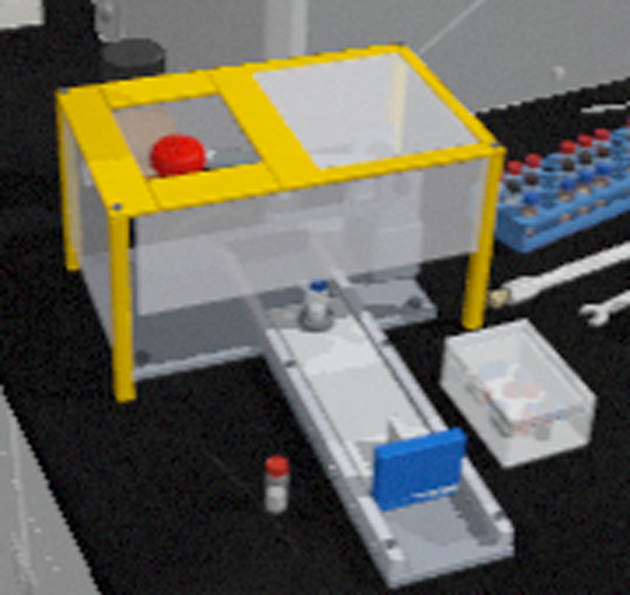

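The crops show the guard-top corners, the window, the pad at (195,404), the track end at (700,340)/(684,463), the plate's outer top edge from (633,328) to (612,424), and the red vial at (542,498), all in the top crop. In the scene crop the plate's top corners are (374,452) and (466,430).

```bash
python3 - <<'E'
from h import *
T=dict(np.load('cam_top.npz'));S=dict(np.load('cam_scene.npz'))
def t(u,v,z): return onz(T,(u/3.5+195-.36,v/3.5+135-.36),z)
def s(u,v,z): return onz(S,(u/3.5+205-.36,v/3.5+165-.36),z)
for n,l,z in [('guard',[(137,20),(430,77),(337,560),(22,495)],.137),('win',[(130,308),(315,345),(287,487),(100,450)],.137),('pad',[(195,404)],.125),
 ('trackend',[(700,340),(684,463)],.02),('rails',[(400,277),(372,402)],.02),('plate',[(633,328),(612,424)],.05),('vial',[(542,498)],.033)]:
    P=np.array([t(*p,z) for p in l]); print(n,P.tolist(),P.mean(0).round(4))
for n,l,z in [('guardS',[(402,45),(502,150),(118,212),(60,92)],.137),('winS',[(210,95),(262,165),(158,207),(105,105)],.137),('padS',[(178,150)],.125),('trackend',[(513,545),(393,585)],.02),('plate',[(374,452),(466,430)],.05),('vial',[(277,465)],.033)]:
    P=np.array([s(*p,z) for p in l]); print(n,P.tolist(),P.mean(0).round(4))
E
```

```text
guard [[0.6634, 0.2417, 0.137], [0.6456, 0.0934, 0.137], [0.4042, 0.1228, 0.137], [0.4223, 0.2727, 0.137]] [0.5339 0.1826 0.137 ]
win [[0.5161, 0.2308, 0.137], [0.5053, 0.1405, 0.137], [0.4363, 0.1487, 0.137], [0.4464, 0.2383, 0.137]] [0.476  0.1896 0.137 ]
pad [[0.4739, 0.1959, 0.125]] [0.4739 0.1959 0.125 ]
trackend [[0.5486, -0.0746, 0.02], [0.4797, -0.0676, 0.02]] [ 0.5142 -0.0711  0.02  ]
rails [[0.5706, 0.0929, 0.02], [0.4991, 0.1038, 0.02]] [0.5349 0.0983 0.02  ]
plate [[0.5457, -0.0308, 0.05], [0.4929, -0.0214, 0.05]] [ 0.5193 -0.0261  0.05  ]
vial [[0.4528, 0.0108, 0.033]] [0.4528 0.0108 0.033 ]
guardS [[0.6605, 0.2411, 0.137], [0.6435, 0.0961, 0.137], [0.4096, 0.1268, 0.137], [0.4248, 0.2706, 0.137]] [0.5346 0.1836 0.137 ]
winS [[0.5107, 0.2288, 0.137], [0.504, 0.1391, 0.137], [0.4316, 0.1225, 0.137], [0.4451, 0.2433, 0.137]] [0.4728 0.1834 0.137 ]
padS [[0.4733, 0.1929, 0.125]] [0.4733 0.1929 0.125 ]
trackend [[0.5445, -0.0812, 0.02], [0.4744, -0.0778, 0.02]] [ 0.5094 -0.0795  0.02  ]
plate [[0.4954, -0.0184, 0.05], [0.5492, -0.0244, 0.05]] [ 0.5223 -0.0214  0.05  ]
vial [[0.4528, 0.0099, 0.033]] [0.4528 0.0099 0.033 ]
```

>>> arm_command(deltas=[[0,0,0.12,3.5,3.6,0,1],[0,0,0.23,6.5,6.7,0,1],[0,0,0.34,9.5,9.8,0,1],[0,0,0.45,12.3,12.8,0,1],[0,0,0.56,15.2,15.9,0,1],[0,0,0.67,18.1,18.9,0,1],[0,0,0.78,21,21.9,0,1],[0,0,0.88,23.9,25,0,1]])

```text
time_s: 0.82
tcp_pos: [0.3524, 0.2746, 0.2415]
ee_rot: [[0.316, -0.949, -0.0], [-0.949, -0.316, 0.0], [-0.0, -0.0, -1.0]]
wrist_force: [1.4, 1.0, -0.6]
gripper_width: 0.481
gripper_force: 0.0
```

```bash
python3 - <<'E'
from h import *
T=dict(np.load('cam_top.npz'));S=dict(np.load('cam_scene.npz'))
print(onz(T,(447,238),0),onz(S,(390,392),0))
s=sense();print(s['tcp_pos'],s['ee_rot'],s['joints'])
d=np.array([.503,-.075,.2415])-s['tcp_pos'];print(s['ee_rot'].T@d*100)
E
```

```text
[ 0.549  -0.1832  0.    ] [ 0.5277 -0.2146  0.    ]
[0.35238206 0.27456308 0.24153389] [[ 3.15873961e-01 -9.48801160e-01 -7.01403813e-06]
 [-9.48801158e-01 -3.15873961e-01  5.25094463e-05]
 [-5.20365755e-05 -9.93143929e-06 -9.99999999e-01]] [ 5.88832828e+01  4.37161000e+00 -2.31421360e+01 -2.14101980e-03
 -6.24838860e+01 -4.04687116e+01]
[ 3.79242138e+01 -3.24885990e+00  1.44765618e-03]
```

>>> arm_command(deltas=[[0,0,0.06,4,-0.3,0,1],[0,0,0.12,8,-0.7,0,1],[0,0,0.18,12,-1,0,1],[0,0,0.24,16,-1.4,0,1],[0,0,0.3,20,-1.7,0,1],[0,0,0.36,24,-2,0,1],[0,0,0.41,28,-2.4,0,1],[0,0,0.441,32,-2.7,0,1]])

```text
time_s: 1.48
tcp_pos: [0.4806, -0.0199, 0.2416]
ee_rot: [[-0.117, -0.993, 0.0], [-0.993, 0.117, 0.0], [-0.0, -0.0, -1.0]]
wrist_force: [0.4, 1.7, -0.1]
gripper_width: 0.009
gripper_force: 0.0
```

```bash
python3 - <<'E'
from h import *
s=sense();print(s['tcp_pos'],s['ee_rot'],s['joints'])
d=np.array([.513,-.065,.05])-s['tcp_pos'];print(s['ee_rot'].T@d*100)
E
```

```text
[ 0.48059864 -0.01986224  0.24160079] [[-1.16858690e-01 -9.93148523e-01  2.42142322e-04]
 [-9.93148536e-01  1.16858729e-01  1.52264208e-04]
 [-1.79517417e-04 -2.22689896e-04 -9.99999959e-01]] [ 1.70341871e+01  7.89385238e+00 -1.90420176e+01 -4.79831915e-03
 -6.30483094e+01 -2.37428572e+01]
[ 4.10765117 -3.74114366 19.16017516]
```

>>> arm_command(deltas=[[0,0,0,2,-2,0,1],[0,0,0,4.1,-4,0,1],[0,0,0,4.1,-4,4,1],[0,0,0,4.1,-4,8,1],[0,0,0,4.1,-4,11.5,1],[0,0,0,4.1,-4,14,1],[0,0,0,4.1,-4,14,1]])

```text
time_s: 2.07
tcp_pos: [0.5111, -0.0638, 0.0961]
ee_rot: [[-0.117, -0.993, -0.012], [-0.993, 0.117, -0.001], [0.002, 0.012, -1.0]]
wrist_force: [-0.4, -0.3, -0.6]
gripper_width: 0.006
gripper_force: 0.0
```

```bash
python3 - <<'E'
from h import *
c=cam('scene');cv2.imwrite('pics/s1.png',cv2.resize(c['pixels'][180:350,240:410],None,fx=3.5,fy=3.5,interpolation=cv2.INTER_CUBIC))
s=sense();print(s['tcp_pos'],s['ee_rot'][:,1],s['joints'],s['wrist_force'])
E
```

```text
[ 0.51340002 -0.06360588  0.09917369] [-0.99333216  0.11508959  0.00675295] [ 1.09264735e+01  2.07258277e+01 -2.50552351e+01 -9.27305497e-03
 -4.46226533e+01 -1.75284043e+01] [ 0.56576676 -0.78302308  1.22826562]
```

View pics/s1.png

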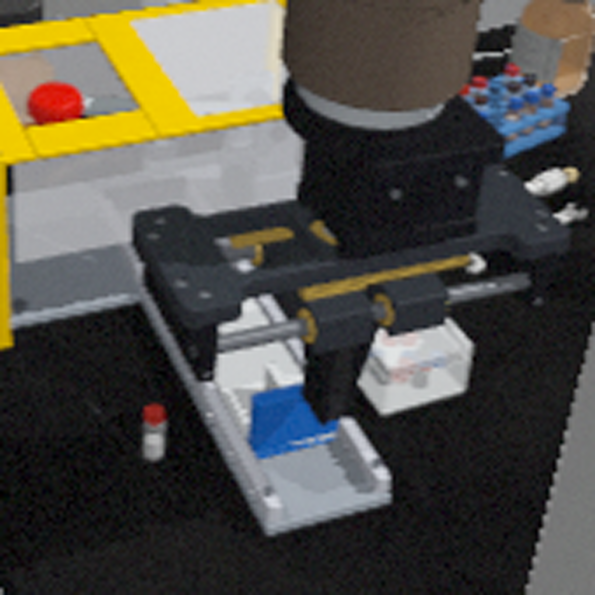

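The gripper is closed, hanging just outside the plate (plate at (295,420) in the crop) and clear of the cap box and the vial. I'll lower it, then push.

>>> arm_command(deltas=[[0,0,0,0,0,2.5,1],[0,0,0,0,0,4.5,1],[0,0,0,0,0,5.8,1],[0,0,0,0,0,5.8,1],[0,0,0,0,0,5.8,1],[0,0,0,0,0,5.8,1]])

```text
time_s: 2.62
tcp_pos: [0.5171, -0.0629, 0.0457]
ee_rot: [[-0.114, -0.993, 0.004], [-0.993, 0.114, 0.0], [-0.001, -0.004, -1.0]]
wrist_force: [-0.3, -0.6, 0.3]
gripper_width: 0.003
gripper_force: 0.0
```

```bash
python3 - <<'E'
from h import *
s=sense();print(s['tcp_pos'],s['ee_rot'],s['wrist_force'])
T=np.array([.5268,.033,.043])-np.array([.12,.993,0])*.0095;print(s['ee_rot'].T@(T-s['tcp_pos'])*100)
E
```

```text
[ 0.51709069 -0.06290932  0.04565147] [[-1.13937107e-01 -9.93479480e-01  4.10597851e-03]
 [-9.93487673e-01  1.13939267e-01  2.95265495e-04]
 [-7.61172392e-04 -4.04559734e-03 -9.99991527e-01]] [-0.30730295 -0.6068355   0.31313188]
[-8.68870039  0.13502822  0.27121617]
```

>>> arm_command(deltas=[[0,0,0,-0.8,0,0.1,1],[0,0,0,-1.6,0,0.1,1],[0,0,0,-2.1,0,0.1,1],[0,0,0,-2.5,0,0.1,1],[0,0,0,-2.9,0,0.1,1],[0,0,0,-3.3,0,0.1,1],[0,0,0,-3.7,0,0.1,1],[0,0,0,-4.1,0,0.1,1]])

```text
time_s: 3.28
tcp_pos: [0.5199, -0.0223, 0.0426]
ee_rot: [[-0.115, -0.993, -0.0], [-0.993, 0.115, -0.0], [0.0, 0.0, -1.0]]
wrist_force: [-0.9, -2.7, 2.8]
gripper_width: 0.006
gripper_force: 1.5
```

>>> arm_command(deltas=[[0,0,0,-0.5,0,0,1],[0,0,0,-1,0,0,1],[0,0,0,-1.5,0,0,1],[0,0,0,-2,0,0,1],[0,0,0,-2.5,0,0,1],[0,0,0,-3,0,0,1],[0,0,0,-3.4,0,0,1],[0,0,0,-3.6,0,0,1]])

```text
time_s: 3.95
tcp_pos: [0.5242, 0.014, 0.0425]
ee_rot: [[-0.114, -0.993, -0.0], [-0.993, 0.114, 0.0], [-0.0, 0.0, -1.0]]
wrist_force: [-1.3, -2.5, 2.4]
gripper_width: 0.007
gripper_force: 1.5
```

>>> arm_command(deltas=[[0,0,0,-0.15,0,0,1],[0,0,0,-0.3,0,0,1],[0,0,0,-0.45,0,0,1],[0,0,0,-0.6,0,0,1]])

```text
time_s: 4.28
tcp_pos: [0.5248, 0.0193, 0.0425]
ee_rot: [[-0.115, -0.993, -0.0], [-0.993, 0.115, -0.0], [0.0, 0.0, -1.0]]
wrist_force: [0.1, -2.7, 1.4]
gripper_width: 0.003
gripper_force: 1.4
```

Still sliding, at about 2.7 N. Continuing in small steps.

>>> arm_command(deltas=[[0,0,0,-0.15,0,0,1],[0,0,0,-0.3,0,0,1],[0,0,0,-0.4,0,0,1],[0,0,0,-0.4,0,0,1]])

```text
time_s: 4.62
tcp_pos: [0.5253, 0.0235, 0.0425]
ee_rot: [[-0.115, -0.993, -0.0], [-0.993, 0.115, 0.0], [-0.0, 0.0, -1.0]]
wrist_force: [0.7, -1.9, 1.3]
gripper_width: 0.007
gripper_force: 0.7
```

>>> arm_command(deltas=[[0,0,0,-0.1,0,0,1],[0,0,0,-0.2,0,0,1],[0,0,0,-0.3,0,0,1],[0,0,0,-0.3,0,0,1]])

```text
time_s: 4.95
tcp_pos: [0.5249, 0.0245, 0.0425]
ee_rot: [[-0.115, -0.993, -0.002], [-0.993, 0.115, -0.003], [0.003, 0.002, -1.0]]
wrist_force: [0.7, -10.3, 1.6]
gripper_width: 0.004
gripper_force: 4.9
```

>>> arm_command(deltas=[[0,0,0,-0.1,0,0,1],[0,0,0,-0.2,0,0,1],[0,0,0,-0.2,0,0,1]])

```text
time_s: 5.2
tcp_pos: [0.5243, 0.0247, 0.0425]
ee_rot: [[-0.115, -0.993, -0.005], [-0.993, 0.115, -0.005], [0.005, 0.004, -1.0]]
wrist_force: [0.7, -16.7, 3.6]
gripper_width: 0.003
gripper_force: 8.5
```

>>> arm_command(deltas=[[0,0,0,0.5,0,0,1],[0,0,0,1.5,0,0,1],[0,0,0,3,0,0,1],[0,0,0,4,0,-3,1],[0,0,0,4,0,-7,1],[0,0,0,4,0,-11,1],[0,0,0,4,0,-15,1],[0,0,0,4,0,-18,1]])

```text
time_s: 5.87
tcp_pos: [0.5223, -0.0113, 0.2263]
ee_rot: [[-0.114, -0.993, 0.005], [-0.993, 0.114, 0.002], [-0.002, -0.005, -1.0]]
wrist_force: [0.4, -0.1, -0.3]
gripper_width: 0.002
gripper_force: 0.0
```

```bash
python3 - <<'E'
from h import *
c=cam('scene');cv2.imwrite('pics/s2.png',cv2.resize(c['pixels'][165:335,215:385],None,fx=3.5,fy=3.5,interpolation=cv2.INTER_CUBIC))
s=sense();print(s['tcp_pos'],s['ee_rot'],s['wrist_force'])
print(s['ee_rot'].T@(np.array([.475,.194,.2])-s['tcp_pos'])*100)
E
```

```text
[ 0.52553892 -0.01108672  0.23217103] [[-0.11272526 -0.99349122  0.01637723]
 [-0.99361855  0.11277372  0.00206338]
 [-0.00389687 -0.01604013 -0.99986376]] [1.16532058 0.0256983  3.51671848]
[-19.79555863   7.38543967   3.17621291]
```

View pics/s2.png

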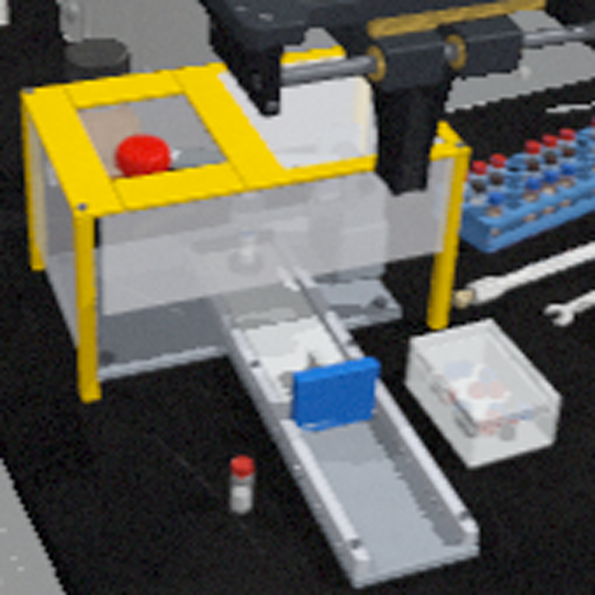

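The carriage is at the stop: its plate's top corners are at (292,372) and (380,358) in the crop. The tool is above the guard's height. I'll check that and move over the window.

>>> arm_command(deltas=[[0,0,0,-3.5,1.3,0,1],[0,0,0,-7,2.6,0,1],[0,0,0,-10.5,3.9,0,1],[0,0,0,-14,5.2,0,1],[0,0,0,-17,6.4,0,1],[0,0,0,-19,7.1,0,1],[0,0,0,-19.8,7.3,0,1],[0,0,0,-19.8,7.3,0,1]])

```text
time_s: 6.58
tcp_pos: [0.4713, 0.1953, 0.2222]
ee_rot: [[-0.112, -0.994, -0.0], [-0.994, 0.112, 0.001], [-0.001, 0.0, -1.0]]
wrist_force: [0.2, -0.2, -0.3]
gripper_width: 0.005
gripper_force: 0.0
```

>>> arm_command(deltas=[[0,0,0,0,0,0,1],[0,0,0,0,0,0,1],[0,0,0,0,0,0,1]])

```text
time_s: 6.83
tcp_pos: [0.4717, 0.1924, 0.2224]
ee_rot: [[-0.116, -0.993, -0.0], [-0.993, 0.116, -0.0], [0.0, 0.0, -1.0]]
wrist_force: [-0.2, -0.2, 0.4]
gripper_width: 0.006
gripper_force: 0.0
```

```bash
python3 - <<'E'
from h import *
S=dict(np.load('cam_scene.npz'))
print([onz(S,(u/3.5+215-.36,v/3.5+165-.36),.05) for u,v in((292,372),(380,358))])
c=cam('scene');a=c['pixels'][165:305,215:355]
w=cam('wrist')['pixels']
o=np.zeros((420,800,3),np.uint8);o[:,:560]=w;o[:240,560:]=cv2.resize(a,(240,240));cv2.imwrite('pics/s3.png',o)
s=sense();print(s['tcp_pos'],s['ee_rot'],s['wrist_force'])
print(s['ee_rot'].T@(np.array([.475,.194,.2])-s['tcp_pos'])*100)
W=dict(np.load('cam_wrist.npz'))
print('tip',proj(W,s['tcp_pos']+.019*s['ee_rot'][:,2]),'pad,win est',proj(W,[[.4739,.1957,.125],[.476,.1896,.137]]))
E
```

```text
[array([0.5034, 0.0488, 0.05  ]), array([0.5555, 0.0387, 0.05  ])]
[0.47174657 0.19257239 0.22254123] [[-1.16423906e-01 -9.93199613e-01 -4.58824781e-05]
 [-9.93199612e-01  1.16423902e-01  7.05779318e-05]
 [-6.47561574e-05  5.37874180e-05 -9.99999996e-01]] [-0.04485364  0.25337127 -1.00216372]
[-0.17952165 -0.30663059  2.25411823]
tip [[272.4 265.3]] pad,win est [[270.2 225. ]
 [266.  222.2]]
```

View pics/s3.png

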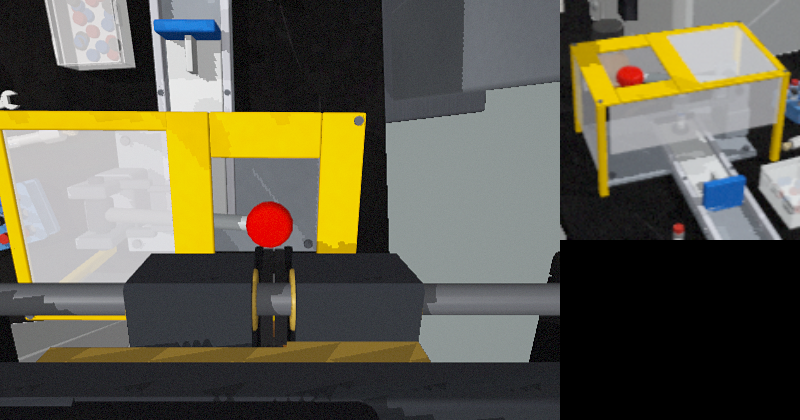

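The wrist view shows the pad at (269,225), right at my estimate (270,225). The fingers are centred over the window opening, whose columns run 212 to 319. Going down.

>>> arm_command(deltas=[[0,0,0,0,-0.2,2,1],[0,0,0,0,-0.2,4,1],[0,0,0,0,-0.2,5.5,1],[0,0,0,0,-0.2,6.5,1],[0,0,0,0,-0.2,7,1],[0,0,0,0,-0.2,7,1],[0,0,0,0,-0.2,7,1]])

```text
time_s: 7.52
tcp_pos: [0.474, 0.1934, 0.1531]
ee_rot: [[-0.115, -0.993, 0.001], [-0.993, 0.115, 0.0], [-0.0, -0.001, -1.0]]
wrist_force: [-0.2, -0.1, -0.5]
gripper_width: 0.003
gripper_force: 0.0
```

>>> arm_command(deltas=[[0,0,0,0,0,0.4,1],[0,0,0,0,0,0.8,1],[0,0,0,0,0,1.2,1],[0,0,0,0,0,1.6,1],[0,0,0,0,0,2,1],[0,0,0,0,0,2.4,1],[0,0,0,0,0,2.8,1],[0,0,0,0,0,3.1,1]])

```text
time_s: 8.18
tcp_pos: [0.4725, 0.1935, 0.1217]
ee_rot: [[-0.115, -0.993, -0.002], [-0.993, 0.115, -0.0], [0.0, 0.002, -1.0]]
wrist_force: [-6.1, 1.5, 8.0]
gripper_width: 0.003
gripper_force: 4.0
```

>>> arm_command(deltas=[[0,0,0,0,0,0.2,1],[0,0,0,0,0,0.4,1],[0,0,0,0,0,0.6,1],[0,0,0,0,0,0.75,1],[0,0,0,0,0,0.75,1],[0,0,0,0,0,0.75,1]])

```text
time_s: 8.68
tcp_pos: [0.4719, 0.1935, 0.1153]
ee_rot: [[-0.114, -0.993, -0.002], [-0.993, 0.114, -0.0], [0.001, 0.002, -1.0]]
wrist_force: [-10.2, 1.8, 14.7]
gripper_width: 0.006
gripper_force: 7.4
```

>>> arm_command(deltas=[[0,0,0,0,0,0.1,1],[0,0,0,0,0,0.15,1],[0,0,0,0,0,0.15,1],[0,0,0,0,0,0.15,1],[0,0,0,0,0,0.15,1],[0,0,0,0,0,0.15,1],[0,0,0,0,0,0.15,1],[0,0,0,0,0,0.15,1]])

```text
time_s: 9.35
tcp_pos: [0.472, 0.1935, 0.1151]
ee_rot: [[-0.114, -0.994, -0.002], [-0.994, 0.114, -0.0], [0.001, 0.002, -1.0]]
wrist_force: [-13.1, 2.1, 21.5]
gripper_width: 0.003
gripper_force: 11.4
```

>>> arm_command(deltas=[[0,0,0,0,0,0,1],[0,0,0,0,0,0,1],[0,0,0,0,0,0,1],[0,0,0,0,0,0,1],[0,0,0,0,0,0,1],[0,0,0,0,0,0,1]])

```text
time_s: 9.85
tcp_pos: [0.472, 0.1935, 0.1151]
ee_rot: [[-0.114, -0.994, -0.002], [-0.994, 0.114, -0.0], [0.001, 0.002, -1.0]]
wrist_force: [-13.3, 2.5, 22.2]
gripper_width: 0.008
gripper_force: 11.4
```

>>> arm_command(deltas=[[0,0,0,0,0,-0.5,1],[0,0,0,0,0,-1.2,1],[0,0,0,0,0,-2,1],[0,0,0,0,0,-2.8,1],[0,0,0,0,0,-3.6,1],[0,0,0,0,0,-5,1],[0,0,0,0,0,-7,1],[0,0,0,0,0,-9,1]])

```text
time_s: 10.52
tcp_pos: [0.4725, 0.1928, 0.2022]
ee_rot: [[-0.115, -0.993, -0.003], [-0.993, 0.115, -0.001], [0.002, 0.003, -1.0]]
wrist_force: [-0.2, 0.5, 0.3]
gripper_width: 0.004
gripper_force: 0.0
```

>>> arm_command(deltas=[[0,0,0,0,0,-2,1],[0,0,0,0,0,-3,1],[0,0,0,0,0,-3,1],[0,0,0,0,0,-3,1]])

```text
time_s: 10.85
tcp_pos: [0.473, 0.1932, 0.2319]
ee_rot: [[-0.115, -0.993, -0.001], [-0.993, 0.115, 0.0], [-0.0, 0.001, -1.0]]
wrist_force: [-0.6, 0.6, 0.2]
gripper_width: 0.006
gripper_force: 0.0
```

```bash
python3 - <<'E'
from h import *
c=cam('scene');cv2.imwrite('pics/s4.png',cv2.resize(c['pixels'][165:335,215:385],None,fx=3.5,fy=3.5,interpolation=cv2.INTER_CUBIC))
s=sense();print(s['tcp_pos'],s['wrist_force'])
E
```

```text
[0.47264531 0.19298064 0.23117927] [-0.84018644  0.22901564 -0.98372774]
```

View pics/s4.png

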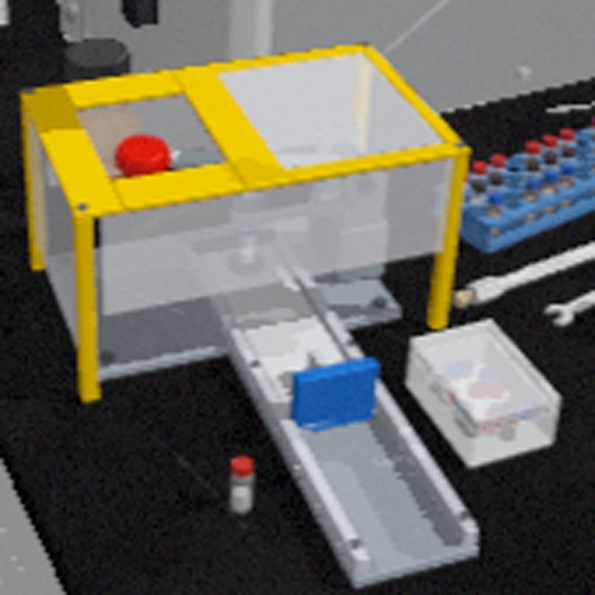

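The pad is up again at (143,156), as before the press. The plate is unmoved at (336,393), the vial and box stand where they did, and the arm is clear, so I'm handing in.

```bash
python3 -c "
from station import finish_job
print(finish_job())"
```

```text
the job is handed in; nothing more can be done
None
```

I pushed the carriage home against the end stop, held the lever down at its stop for over a second and let it spring back up, with no sign of touching the guard or moving the loose items, then handed the job in; no verdict was returned.

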